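Gauge a screw-on handle at the goldsmith's bench

ROBOT

A 6-joint arm with a two-finger parallel gripper is mounted at the origin on the work surface. World frame = base frame: x ahead of the robot, y to its left, z up, the work surface at z = 0. Lengths are in m, angles in rad, forces in N, time in s.
With the tool pointing down it reaches from about 0.25 to 0.775 m from the base axis. Payload 4 kg.
Tool frame: the origin (TCP) lies midway between the tips of the shut fingers; the grasp point (between the pads) lies 19 mm behind it; z points along the fingers, y is the line along which they close (so a half turn about z gives the same grasp; the last joint's range is limited). The gripper opens to 94 mm and grips with 3 to 60 N. Pads are 16 mm wide; open, the fingers measure 119 mm over their backs; the gripper's body (75 mm by 177 mm) begins 78 mm behind the grasp point.
Start: joints at [-1.419, 0.087, 1.371, -0, 1.684, -0.103], TCP at [0.139, -0.532, 0.206] pointing down, gripper open.
Joint ranges: [-3.1, 3.1], [-0.76, 2.03], [0.27, 2.55], [-1.08, 4.22], [0.17, 2.65], [-2.57, 2.57]. Speed limits (rad/s): [2.79, 2.79, 3.14, 3.14, 3.14, 3.14].

INTERFACE

Orientations are given as [roll, pitch, yaw] about the fixed x, y, z axes, in that order (R = Rz(yaw) Ry(pitch) Rx(roll)).
In Python, from bench import get_obs, snapshot, close_job gives the robot as it stands. The module is installed in compiled form; this text tells all that it offers.
- The arm moves only by the tool drive_tool, never from a script. Its argument "commands" is a list of rows, each a list of 6 numbers: the shift along the tool's x, y, z in units of 0.04 m (1.0 is 0.04 m), then the turn, a rotation vector about the tool's x, y, z in units of 0.1 rad (1.0 is 0.1 rad). In form: [[dx, dy, dz, wx, wy, wz], ...]. A call has 1 to 20 rows; each row shifts and turns the commanded pose from where the row before left it, along the tool's axes as they then stand; what a row does not reach is not made up. A row lasts 1/8 s, in which the tool goes at most 62.5 mm and 10.7 degrees, less where a joint would pass 70% of its speed; a pose out of reach is approached as far as the arm can. A call with a number of a shift or a turn outside -1 to 1 is refused whole. A call with a gripper value outside its range is refused whole. "gripper" is the closure, from 0 (fully open) to 1 (shut), set as the call begins (left out, the last holds). The fingers move at their own pace and stop on an object; the grip force is fixed at half the most. Time passes only in rows, so rows that do not move let the fingers close. It gives the time, the measured TCP pose, the force, the opening and the grip force at its end, in the units of the state.
- get_obs(): the state, without advancing time (a new reading comes with each control period).
- snapshot(name): name is "side" or "top"; returns a dict with "image" (400x640x3 uint8, blue, green, red), "range_z" (400x640 float32, m along the optical axis (not along the pixel's ray), 0 where there is no reading), "fx", "fy", "cx", "cy" (pixels), "rvec" (rotation vector, rad) and "tvec" (3), from world to camera coordinates, as OpenCV has them. Camera axes: x right, y down, z forward; pixel columns grow to the right and rows downward; lengths in m; the calibration is good to about 2 mm. A picture is of the moment at which its call begins.
- close_job(): hands the job in; it is judged then, once.
The state is a dict: "time": time; "joint_positions": joint angles; "qvel": joint speeds; "joint_torque": joint torques, N m; "tool_pos": TCP position; "ee_rot": TCP orientation; "wrist_force": force on the tool from outside, world axes, zero at the start; "wrist_torque": the same for the moment, N m; "width": finger opening in m; "finger_force": force on a finger pad.
Only numpy, scipy, OpenCV 4.12 (cv2) and the standard library are available. Lean on these libraries where they do the work, as an engineer would, in place of code of your own. Each camera call takes 0.05 s, during which the arm holds its last target. There are 200 camera calls.

TASK

Take the palm handle that stands on the round blue mat and screw it clockwise onto the upright threaded gauge as far as it will go, without forcing it. Then unscrew it and stand it upright in a tray: the green-lined tray if it turned fully home on the gauge's shoulder, the red-lined tray if it stopped short. Leave the other handle and the rest of the bench as they are.

Things in the scene. Friction and masses are not known exactly. Their poses are not given: they have to be found in the camera images.
- handle_a_center (a point): handle A: palm handle 95 mm tall: lower 45 mm a brass socket, 54 mm dia; above, a straight round wooden grip, 44 mm dia, from 50 to 92 mm above the rim (lower edge). 0.18 to 0.33 kg. Site at its centre, 47.5 mm above the rim, z up. One handle stands on the blue mat, the other waits on the grey mat; good or faulty cannot be seen, only the gauge tells
- handle_b_center (a point): handle B: palm handle 95 mm tall: lower 45 mm a brass socket, 54 mm dia; above, a straight round wooden grip, 44 mm dia, from 50 to 92 mm above the rim (lower edge). 0.18 to 0.33 kg. Site at its centre, 47.5 mm above the rim, z up. One handle stands on the blue mat, the other waits on the grey mat; good or faulty cannot be seen, only the gauge tells
- handle_a_rim (a point): centre of the lower rim of handle A. The socket is open below (bore 40 mm dia) with four inward pins, 4.5 mm dia, to 14 mm from the axis, their centres 6 mm above the rim: one along this point's +x, then every 90 degrees (white ticks on the socket, black ones on the grip top). The pins run in the gauge's thread
- handle_b_rim (a point): centre of the lower rim of handle B. The socket is open below (bore 40 mm dia) with four inward pins, 4.5 mm dia, to 14 mm from the axis, their centres 6 mm above the rim: one along this point's +x, then every 90 degrees (white ticks on the socket, black ones on the grip top). The pins run in the gauge's thread
- gauge_seat (a point): threaded gauge, fixed: green round foot (120 mm dia, 20 mm high), steel shoulder (68 mm dia) with its flat top 30 mm above the bench, on it an upright post 36 mm tall with a coarse thread. Site at the centre of the shoulder's top, z up. Home: the handle's rim rests on the shoulder. A faulty handle stops firmly with its rim 8 mm above it
- gauge_tip (a point): centre of the post's top, 36 mm above the shoulder. Core 25 mm dia, tip tapered to 17 mm; thread 36 mm outside dia, four ribs 4 mm thick, 12 mm apart, starting 31 mm above the shoulder at this point's +x and every 90 degrees (white marks on the foot), winding down clockwise seen from above. Lead 48 mm per turn: a handle turned clockwise sinks 0.133 mm per degree
- gauge_thread (a point): upper end of the rib that starts at +x. Lowered, a handle's pins land on the ribs with its rim 15 to 28 mm above the shoulder (highest at a rib's start, lower the farther clockwise of it), so turning clockwise always leads in; the pins then have 2 to 3 mm play along the axis. To lift it off, unscrew it till its rim is back 19 mm or more above the shoulder
- collar (a joint): tell-tale collar: orange ring, 54 mm dia, round the post's foot, standing 5 mm above the shoulder at the start (0 m). The rim of a handle that turns home pushes it down flush (0.005 m) against about 3 N of friction and it stays down. A faulty handle stops before touching it
- blue_mat_top (a point): round blue plastic mat, 100 mm dia, 4 mm thick, fixed; point at the centre of its top. The handle to be gauged stands on it, within 12 mm of the centre, turned anyhow; the other one stands on a like grey mat
- green_tray_floor (a point): open square wooden tray, 130 x 130 mm outside, 120 x 120 mm inside, walls 30 mm high, floor lined in green (for handles that turn fully home). Fixed. Site at the centre of the lined floor (7 mm above the bench), x and y along its sides
- red_tray_floor (a point): open square wooden tray, 130 x 130 mm outside, 120 x 120 mm inside, walls 30 mm high, floor lined in red (for handles that stop short). Fixed. Site at the centre of the lined floor (7 mm above the bench), x and y along its sides
- white_box: bystander: white jewellery box 70 x 50 x 30 mm; origin at the centre of its underside
- white_box2: bystander: paper-white jewellery box 60 x 90 x 28 mm; origin at the centre of its underside
- amber_bottle: bystander: brown glass jar, 48 mm dia, 85 mm tall; origin at the centre of its underside
- hammer: bystander: hammer lying down, about 180 mm long; origin on its underside
- bench_block: bystander: polished steel block 60 x 60 x 22 mm; origin at the centre of its underside
- brass_cup: bystander: brass cup, 48 mm dia, 45 mm tall; origin at the centre of its underside
Mind the look-alikes: they are no part of the job. Leave any turquoise look-alike of the part that bears red_tray_floor alone.

How it is judged:
By the outcome, as a careful person would: the job done as asked, in the order asked, and still so for the second after the job is handed in, with the robot touching nothing.
It also fails if it takes over 58 s, if anything falls off the work surface, if the arm or the gripper's body presses on something with over 40 N, if the wrist force passes 120 N, or if a joint passes its speed limit or range.

## Working session

There is one attempt and no reset: what is moved stays moved. The work goes in short steps, Python scripts to look and compute and a tool call to move; the robot and the scene stay as the last step left them, time stands still between calls to the robot, and variables do not carry over. Pictures are saved under pics/ and viewed, at most 10 in all, crops included, and the job is handed in when it is done.

Besides the shell and the picture viewer there is one more tool, called after "Call:" as name([rows], argument=value, ...), one row to a line, values as JSON. drive_tool: Moves the arm, as the interface text tells. Its arguments: {"type":"object","properties":{"commands":{"type":"array"},"gripper":{"type":"number"}},"required":["commands"]}

```bash
mkdir -p pics; cat > h.py <<'E'
import numpy as np, cv2
from bench import get_obs, snapshot, close_job
def ray(s,u,v,z):
    R=cv2.Rodrigues(np.array(s["rvec"],float))[0]; t=np.array(s["tvec"],float).ravel()
    c=-R.T@t; d=R.T@np.array([(u-s["cx"])/s["fx"],(v-s["cy"])/s["fy"],1.])
    return c+d*(z-c[2])/d[2]
def proj(s,p):
    R=cv2.Rodrigues(np.array(s["rvec"],float))[0]; q=R@np.array(p,float)+np.array(s["tvec"],float).ravel()
    return s["cx"]+s["fx"]*q[0]/q[2], s["cy"]+s["fy"]*q[1]/q[2]
def cloud(s):
    R=cv2.Rodrigues(np.array(s["rvec"],float))[0]; t=np.array(s["tvec"],float).ravel()
    v,u=np.mgrid[:400,:640]; z=s["range_z"].astype(float)
    P=np.stack([(u-s["cx"])/s["fx"]*z,(v-s["cy"])/s["fy"]*z,z],-1)
    W=(P-t)@R; W[z==0]=np.nan; return W
E
python3 - <<'E'
from h import *
import pickle
for n in("top","side"):
    s=snapshot(n); cv2.imwrite(f"pics/{n}0.png",s["image"]); pickle.dump(s,open(n+".pkl","wb"))
    R=cv2.Rodrigues(np.array(s["rvec"],float))[0]; print(n,s["fx"],-R.T@np.array(s["tvec"]).ravel())
print(get_obs())
E
```

```text
top 517.4845626702845 [ 0.36563343 -0.00752852  1.4389203 ]
side 366.9276141742015 [0.38493573 0.75384472 0.70474686]
{'time': 0.1, 'joint_positions': array([-1.41910407e+00,  8.78419440e-02,  1.37208547e+00, -1.39641611e-05,
        1.68361334e+00, -1.03099366e-01]), 'qvel': array([-2.25743772e-03, -1.66931404e-03, -4.68562921e-03, -2.40843805e-03,
        6.34108901e-05, -3.42000546e-04]), 'joint_torque': array([ 1.49525633e-03, -3.41253376e+01, -3.03300977e+01,  7.18662213e-02,
        3.04371491e-02, -1.04741621e-04]), 'tool_pos': array([ 0.13853963, -0.53175163,  0.20445158]), 'ee_rot': array([-3.13965347e+00, -1.86687518e-04,  2.54789885e-01]), 'wrist_force': array([ 0.07565184, -0.17670905, -0.28068292]), 'wrist_torque': array([ 0.05745955, -0.01921076,  0.01926824]), 'finger_force': 0.0, 'width': 0.09416038681163033}
```

View pics/top0.png

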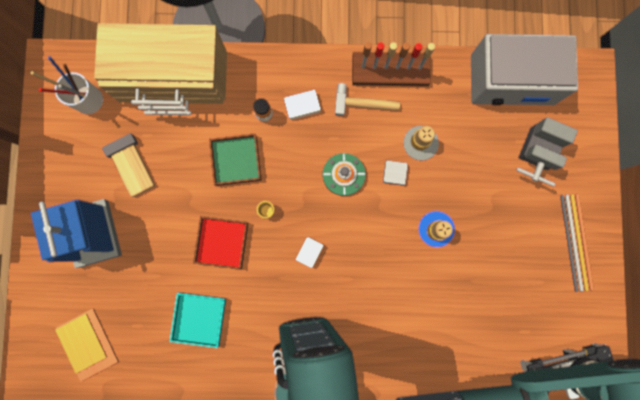

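View pics/side0.png

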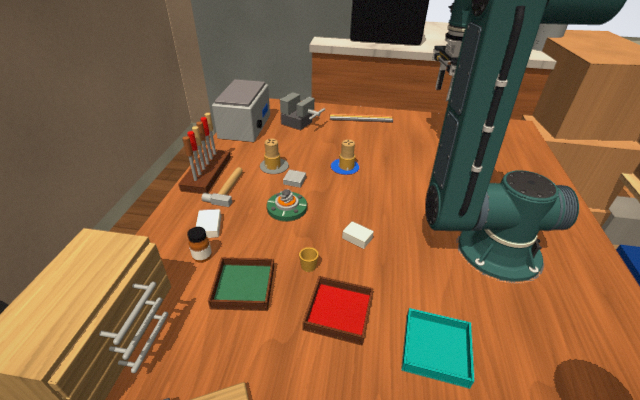

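The handle to gauge is on the blue mat at top (437,229) and side (345,155). The other handle, on grey at top (425,137) and side (272,155), stays. The gauge is at top (344,174). The green tray is at (236,160) and the red at (221,242). The turquoise one at (199,320) is the look-alike. I'll measure these and view an enlarged crop to confirm.

```bash
python3 - <<'E'
from h import *
import pickle
s=pickle.load(open("top.pkl","rb")); W=cloud(s); im=s["image"]; hsv=cv2.cvtColor(im,cv2.COLOR_BGR2HSV)
def at(n,u,v): print(n,W[v,u].round(4))
for n,u,v in[("green",236,160),("red",221,242),("table",380,280),("handle",441,230),("gaugefoot",330,183),("grey h",425,134)]: at(n,u,v)
def blob(n,lo,hi,box,z):
    u0,v0,u1,v1=box; m=cv2.inRange(hsv[v0:v1,u0:u1],lo,hi); c=max(cv2.findContours(m,0,2)[0],key=cv2.contourArea)
    h=cv2.convexHull(c)+[u0,v0]; pts=np.array([ray(s,*p[0],z)[:2] for p in h],np.float32)
    (e,r)=cv2.minEnclosingCircle(pts); mr=cv2.minAreaRect(pts); print(n,"circ",np.round(e,4),round(r,4),"rect",mr)
blob("blue",(100,120,60),(125,255,255),(405,195,475,260),.004)
blob("foot",(60,60,20),(95,255,255),(310,140,380,210),.02)
blob("greenfl",(55,60,20),(95,255,255),(200,125,270,195),.007)
blob("redfl",(0,200,100),(6,255,255),(185,205,260,280),.007)
# handle cloud at grip top
for n,(u0,v0,u1,v1) in dict(blue=(415,205,475,255),grey=(405,110,450,160),gauge=(318,150,370,200)).items():
    P=W[v0:v1,u0:u1].reshape(-1,3); 
    for zl,zh in ((.088,.115),(.04,.06),(.062,.07),(.026,.034)):
        q=P[(P[:,2]>zl)&(P[:,2]<zh)]
        if len(q)>5:
            e,r=cv2.minEnclosingCircle(q[:,:2].astype(np.float32)); print(n,zl,len(q),q.mean(0).round(4),np.round(e,4),round(r,4))
a=cv2.resize(im[200:258,400:478],None,fx=5,fy=5,interpolation=2); b=cv2.resize(im[146:204,306:384],None,fx=5,fy=5,interpolation=2)
cv2.imwrite("pics/crop1.png",np.hstack([a,b]))
E
```

```text
green [0.6306 0.2298 0.0081]
red [0.401  0.2641 0.0044]
table [ 0.3042 -0.176   0.0034]
handle [ 0.439  -0.3213  0.1034]
gaugefoot [ 0.5696 -0.0344  0.0124]
grey h [ 0.692  -0.2816  0.0999]
blue circ [ 0.448  -0.3316] 0.048 rect ((0.44846588373184204, -0.33217474818229675), (0.09176121652126312, 0.09210508316755295), 89.8249740600586)
foot circ [ 0.5631 -0.0426] 0.0354 rect ((0.5630834698677063, -0.04260651394724846), (0.07065122574567795, 0.027568483725190163), 45.61498260498047)
greenfl circ [0.6338 0.2331] 0.0791 rect ((0.6334437727928162, 0.23366579413414001), (0.11386212706565857, 0.11529064178466797), 7.867188453674316)
redfl circ [0.3989 0.2646] 0.0804 rect ((0.3995289206504822, 0.26465389132499695), (0.1170104369521141, 0.12030770629644394), 84.12847137451172)
blue 0.088 232 [ 0.4423 -0.328   0.0992] [ 0.4422 -0.3288] 0.0222
blue 0.04 89 [ 0.4403 -0.3159  0.0505] [ 0.4425 -0.3288] 0.027
blue 0.062 12 [ 0.4392 -0.3119  0.0658] [ 0.4408 -0.3191] 0.0188
blue 0.026 14 [ 0.4418 -0.309   0.0293] [ 0.4427 -0.3193] 0.0247
grey 0.088 225 [ 0.6933 -0.2842  0.0991] [ 0.6938 -0.2859] 0.0233
grey 0.04 91 [ 0.6837 -0.2755  0.0503] [ 0.6942 -0.2839] 0.0269
grey 0.062 14 [ 0.6809 -0.2753  0.0662] [ 0.6877 -0.2804] 0.0204
grey 0.026 13 [ 0.6778 -0.2726  0.0307] [ 0.6877 -0.2792] 0.0247
gauge 0.04 77 [ 0.5937 -0.0718  0.0525] [ 0.5947 -0.0724] 0.0254
gauge 0.062 60 [ 0.5942 -0.0714  0.0655] [ 0.5953 -0.0708] 0.017
gauge 0.026 245 [ 0.5939 -0.0708  0.0301] [ 0.5949 -0.0706] 0.0579
```

View pics/crop1.png

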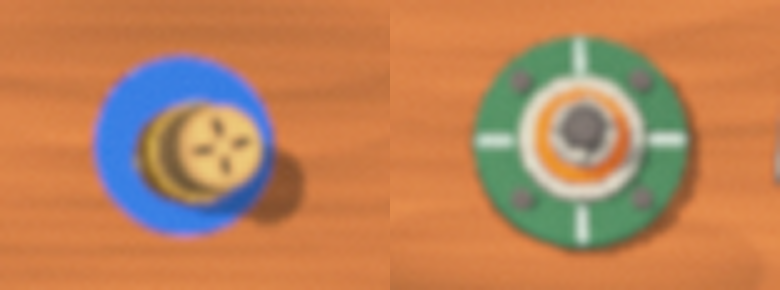

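The crop shows the blue-mat handle with its grip top at about top (444,229), ticks turned about 10° ccw from the image axes. The gauge's white marks are about 1° ccw. I'll cross-check both centres with the side view while I turn the wrist.

Call:
drive_tool([
  [0,0,0,0,0,-1],
  [0,0,0,0,0,-1],
  [0,0,0,0,0,-1],
  [0,0,0,0,0,-1],
  [0,0,0,0,0,-1],
  [0,0,0,0,0,-1],
  [0,0,0,0,0,-1],
  [0,0,0,0,0,-1],
  [0,0,0,0,0,-1],
  [0,0,0,0,0,-1],
  [0,0,0,0,0,-1],
  [0,0,0,0,0,-1],
  [0,0,0,0,0,-1],
  [0,0,0,0,0,-1],
  [0,0,0,0,0,-1],
  [0,0,0,0,0,-1],
  [0,0,0,0,0,-1],
  [0,0,0,0,0,-1],
  [0,0,0,0,0,-1],
  [0,0,0,0,0,-1],
], gripper=0)

```text
time: 2.6
tool_pos: [0.1386, -0.5319, 0.2048]
ee_rot: [3.141, -0.001, 2.258]
wrist_force: [-0.2, -0.2, 0.4]
width: 0.0939
finger_force: 0.0
```

```bash
cat >> h.py <<'E'
def go(x,y,z,yaw=None,o=None):
    o=o or get_obs(); p=o["tool_pos"]; r,pi,yw=o["ee_rot"]
    Rz=cv2.Rodrigues(np.array([0,0,yw]))[0]@cv2.Rodrigues(np.array([0,pi,0.]))[0]@cv2.Rodrigues(np.array([r,0,0.]))[0]
    d=Rz.T@(np.array([x,y,z])-p)/.04
    print("pos",p.round(4),"rpy",np.round([r,pi,yw],4),"q6",o["joint_positions"][5].round(3),"q1",o["joint_positions"][0].round(3),"units",d.round(3), "yaw", None if yaw is None else round(-(yaw-yw)/.1,3),"t",round(o["time"],2))
E
python3 - <<'E'
from h import *
import pickle
T=pickle.load(open("top.pkl","rb"));S=pickle.load(open("side.pkl","rb"))
print("foot",ray(T,344.2-.5,174.6-.5,.02))
# top: orange collar & tip; handle top; side: same by known height
def circ(s,m,z,n,off):
    c=max(cv2.findContours(m,0,2)[0],key=cv2.contourArea)
    pts=np.array([ray(s,*(p[0]+off),z)[:2] for p in cv2.convexHull(c)],np.float32)
    mr=cv2.boundingRect(c); e,r=cv2.minEnclosingCircle(pts); print(n,np.round(e,4),round(r,4),cv2.contourArea(c),mr)
def reg(s,lo,hi,b): return cv2.inRange(cv2.cvtColor(s["image"],cv2.COLOR_BGR2HSV)[b[1]:b[3],b[0]:b[2]],lo,hi)
def foot(s,b,n):
    m=cv2.morphologyEx(reg(s,(55,50,20),(95,255,255),b),cv2.MORPH_CLOSE,np.ones((9,9))); circ(s,m,.02,n,b[:2])
foot(T,(305,135,385,215),"footT"); foot(S,(255,180,320,230),"footS")
# handle side view: grip columns at height 75 mm
b=(325,130,365,180); g=cv2.cvtColor(S["image"],cv2.COLOR_BGR2HSV)
print("side proj of handle top/rim",proj(S,(.4422,-.3288,.099)),proj(S,(.4422,-.3288,.004)),"gauge tip",proj(S,(.595,-.0707,.066)))
a=cv2.resize(S["image"][125:185,315:375],None,fx=6,fy=6,interpolation=2); c=cv2.resize(S["image"][175:235,257:317],None,fx=6,fy=6,interpolation=2)
cv2.imwrite("pics/crop2.png",np.hstack([a,c]))
go(.4422,-.3288,.20,2.455)
E
```

```text
foot [ 0.59404912 -0.07188275  0.02      ]
footT [ 0.5941 -0.0721] 0.0575 1264.0 (19, 19, 41, 41)
footS [ 0.5929 -0.0602] 0.0648 492.0 (12, 13, 40, 28)
side proj of handle top/rim (np.float64(348.2341475453222), np.float64(142.04964463723385)) (np.float64(346.2296100684546), np.float64(166.11837712522282)) gauge tip (np.float64(286.26262097152363), np.float64(190.76347935679374))
pos [ 0.1386 -0.5319  0.2048] rpy [ 3.1409e+00 -1.1000e-03  2.2581e+00] q6 -2.106 q1 -1.419 units [-0.891  9.089  0.125] yaw -1.969 t 2.6
```

View pics/crop2.png

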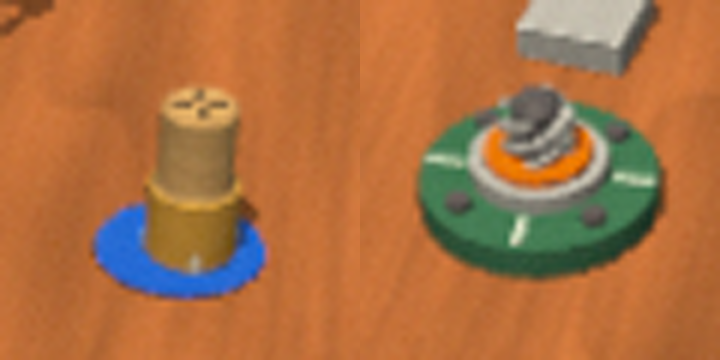

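The crop confirms both. The handle's top centre is at side (348,142), as projected, and the gauge tip is at side (286,191). The gauge axis comes out near (0.594,-0.0715).

Call:
drive_tool([
  [0,0,0,0,0,-1],
  [0,0,0,0,0,-0.97],
])

```text
time: 2.85
tool_pos: [0.1386, -0.5319, 0.2048]
ee_rot: [3.141, -0.001, 2.455]
wrist_force: [0.8, -0.3, -0.6]
width: 0.094
finger_force: 0.0
```

```bash
python3 -c "
from h import *
go(.4422,-.3288,.19,2.455)"
```

```text
pos [ 0.1386 -0.5319  0.2048] rpy [ 3.1408e+00 -9.0000e-04  2.4550e+00] q6 -2.303 q1 -1.419 units [-2.652  8.739  0.375] yaw 0.0 t 2.85
```

Call:
drive_tool([
  [-0.295,0.971,0.04,0,0,0],
  [-0.295,0.971,0.04,0,0,0],
  [-0.295,0.971,0.04,0,0,0],
  [-0.295,0.971,0.04,0,0,0],
  [-0.295,0.971,0.04,0,0,0],
  [-0.295,0.971,0.04,0,0,0],
  [-0.295,0.971,0.04,0,0,0],
  [-0.295,0.971,0.04,0,0,0],
  [-0.295,0.971,0.04,0,0,0],
  [0,0,0,0,0,0],
  [0,0,0,0,0,0],
])

```text
time: 4.22
tool_pos: [0.4425, -0.3303, 0.1906]
ee_rot: [-3.141, -0.001, 2.452]
wrist_force: [-0.2, 0.0, -0.7]
width: 0.0936
finger_force: 0.0
```

```bash
python3 -c "
from h import *
go(.4422,-.3288,.062,2.455)"
```

```text
pos [ 0.4425 -0.3303  0.1906] rpy [-3.1409e+00 -1.0000e-03  2.4519e+00] q6 -1.625 q1 -0.743 units [0.026 0.027 3.215] yaw -0.031 t 4.22
```

Call:
drive_tool([
  [0.025,0.03,0.8,0,0,0],
  [0,0,0.8,0,0,0],
  [0,0,0.8,0,0,0],
  [0,0,0.5,0,0,0],
  [0,0,0.31,0,0,0],
  [0,0,0,0,0,0],
])

```text
time: 4.97
tool_pos: [0.442, -0.3288, 0.062]
ee_rot: [-3.141, -0.002, 2.451]
wrist_force: [-0.6, -0.3, 0.1]
width: 0.0944
finger_force: 0.0
```

Call:
drive_tool([
  [0,0,0,0,0,0],
  [0,0,0,0,0,0],
  [0,0,0,0,0,0],
  [0,0,0,0,0,0],
  [0,0,0,0,0,0],
  [0,0,0,0,0,0],
], gripper=1)

```text
time: 5.72
tool_pos: [0.4431, -0.3285, 0.0627]
ee_rot: [3.141, 0.0, 2.452]
wrist_force: [0.4, -0.4, 0.5]
width: 0.0435
finger_force: 30.0
```

Gripped at 43.5 mm. Now I lift to about z 0.18 and take a top picture to see how the handle sits in the grip.

Call:
drive_tool([
  [0,0,-0.3,0,0,0],
  [0,0,-0.8,0,0,0],
  [0,0,-0.9,0,0,0],
  [0,0,-0.9,0,0,-1],
  [0,0,0,0,0,-1],
  [0,0,0,0,0,-1],
  [0,0,0,0,0,-1],
  [0,0,0,0,0,-1],
  [0,0,0,0,0,-1],
  [0,0,0,0,0,0],
])

```text
time: 6.98
tool_pos: [0.4428, -0.3285, 0.1786]
ee_rot: [3.141, -0.001, 3.051]
wrist_force: [-0.1, 0.1, -2.8]
width: 0.0436
finger_force: 30.0
```

```bash
python3 -c "
from h import *
go(.5943,-.0715,.18,3.05); o=get_obs(); print(o['wrist_force'],o['width'])
for n in('side','top'): s=snapshot(n); cv2.imwrite('pics/%s1.png'%n,s['image'])
print(proj(s,(.4422,-.3288,.16)))
s=snapshot('side'); print(proj(s,(.4422,-.3288,.12)))
u,v=map(int,proj(s,(.4422,-.3288,.16)))
cv2.imwrite('pics/c3.png',cv2.resize(s['image'][v-40:v+60,u-50:u+50],None,fx=5,fy=5,interpolation=2))
"
```

```text
pos [ 0.4428 -0.3285  0.1786] rpy [ 3.1413e+00 -6.0000e-04  3.0506e+00] q6 -2.221 q1 -0.741 units [-3.189  6.742 -0.035] yaw 0.006 t 6.97
[-0.12684144  0.10182455 -2.77844561] 0.043577392277288324
(np.float64(449.39225244591285), np.float64(227.58661430565644))
(np.float64(348.704176055316), np.float64(136.40595346192717))
```

View pics/c3.png

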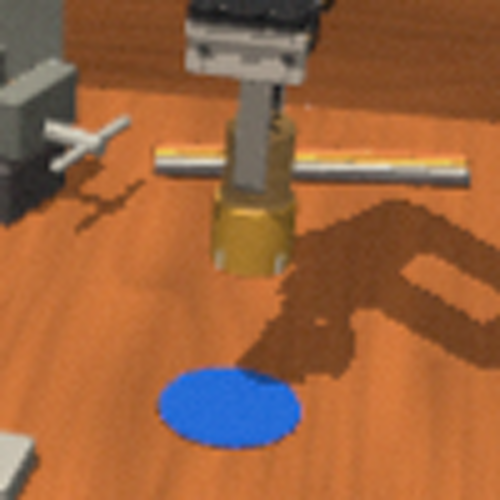

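The handle hangs upright with its rim about 0.12 high. The two ticks show symmetrically at crop (218,262) and (280,265), so it is about 45° from the gauge marks, as planned. I move over the gauge.

Call:
drive_tool([
  [-0.456,0.963,0,0,0,0],
  [-0.456,0.963,0,0,0,0],
  [-0.456,0.963,0,0,0,0],
  [-0.456,0.963,0,0,0,0],
  [-0.456,0.963,0,0,0,0],
  [-0.456,0.963,0,0,0,0],
  [-0.456,0.963,0,0,0,0],
  [0,0,0,0,0,0],
  [0,0,0,0,0,0],
])

```text
time: 8.25
tool_pos: [0.594, -0.0719, 0.1785]
ee_rot: [-3.141, -0.001, 3.051]
wrist_force: [0.2, 0.4, -3.3]
width: 0.0434
finger_force: 30.0
```

```bash
python3 -c "
from h import *
go(.5943,-.0715,.127,3.05)
s=snapshot('side'); cv2.imwrite('pics/side2.png',s['image']); cv2.imwrite('pics/c4.png',cv2.resize(s['image'][130:240,235:345],None,fx=5,fy=5,interpolation=2))
"
```

```text
pos [ 0.594  -0.0719  0.1785] rpy [-3.1407e+00 -8.0000e-04  3.0515e+00] q6 -1.695 q1 -0.215 units [-0.006  0.012  1.286] yaw 0.015 t 8.25
```

View pics/c4.png

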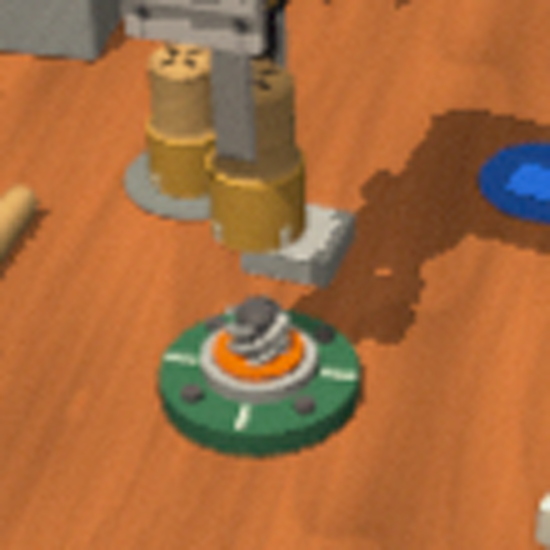

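The handle is centred over the post (crop x about 258 for both). I lower it to just above the tip, then in small steps.

Call:
drive_tool([
  [0,0,0.6,0,0,0],
  [0,0,0.5,0,0,0],
  [0,0,0.15,0,0,0],
  [0,0,0.1,0,0,0],
  [0,0,0.1,0,0,0],
  [0,0,0,0,0,0],
])

```text
time: 9.05
tool_pos: [0.5945, -0.0717, 0.121]
ee_rot: [-3.141, 0.001, 3.052]
wrist_force: [-1.2, -0.4, -3.1]
width: 0.0436
finger_force: 30.0
```

Call:
drive_tool([
  [0,0,0.06,0,0,0],
  [0,0,0.04,0,0,0],
  [0,0,0,0,0,0],
])

```text
time: 9.43
tool_pos: [0.5946, -0.0715, 0.1167]
ee_rot: [-3.142, 0.001, 3.052]
wrist_force: [0.5, -0.4, -3.7]
width: 0.0438
finger_force: 30.0
```

Call:
drive_tool([
  [0,0,0.04,0,0,0],
  [0,0,0.04,0,0,0],
  [0,0,0.04,0,0,0],
  [0,0,0,0,0,0],
])

```text
time: 9.93
tool_pos: [0.5946, -0.0712, 0.1118]
ee_rot: [3.141, 0.001, 3.052]
wrist_force: [2.2, 1.7, -2.7]
width: 0.0437
finger_force: 30.0
```

Call:
drive_tool([
  [0,0,0.03,0,0,0],
  [0,0,0.03,0,0,0],
  [0,0,0,0,0,0],
])

```text
time: 10.3
tool_pos: [0.5948, -0.0713, 0.1105]
ee_rot: [3.141, 0.002, 3.052]
wrist_force: [1.2, 2.7, 1.6]
width: 0.0437
finger_force: 30.0
```

Contact as predicted: rim about 22 mm above the shoulder, pressed with about 5 N. I turn clockwise with the lead: 0.019 units of descent per 0.1 rad row.

Call:
drive_tool([
  [0,0,0.019,0,0,1],
  [0,0,0.019,0,0,1],
  [0,0,0.019,0,0,1],
  [0,0,0.019,0,0,1],
  [0,0,0.019,0,0,1],
])

```text
time: 10.92
tool_pos: [0.5946, -0.0712, 0.1065]
ee_rot: [3.141, 0.001, 2.549]
wrist_force: [0.7, 3.1, 2.8]
width: 0.0435
finger_force: 30.0
```

```bash
cat > st.py <<'E'
from h import *
o=get_obs(); yaw=o["ee_rot"][2]; d=(3.052-yaw)%(2*np.pi)
print("turned deg",np.degrees(d).round(1),"z",o["tool_pos"].round(4),"rim above shoulder",((o["tool_pos"][2]-.0887)*1000).round(1),"F",o["wrist_force"].round(1),"T",o["wrist_torque"].round(2),"q6",o["joint_positions"][5].round(2),"rpy",o["ee_rot"].round(3))
E
python3 st.py
```

```text
turned deg 28.8 z [ 0.5946 -0.0712  0.1065] rim above shoulder 17.8 F [0.7 3.1 2.8] T [ 0.73 -0.33  0.03] q6 -1.19 rpy [3.141e+00 1.000e-03 2.549e+00]
```

Call:
drive_tool([
  [0,0,0.018,0,0,1],
  [0,0,0.018,0,0,1],
  [0,0,0.019,0,0,1],
  [0,0,0.019,0,0,1],
  [0,0,0.019,0,0,1],
  [0,0,0.019,0,0,1],
  [0,0,0.019,0,0,1],
  [0,0,0.019,0,0,1],
  [0,0,0.019,0,0,1],
  [0,0,0.019,0,0,1],
])

```text
time: 12.18
tool_pos: [0.594, -0.0719, 0.0988]
ee_rot: [-3.141, 0.001, 1.548]
wrist_force: [0.3, 2.3, 2.5]
width: 0.0433
finger_force: 30.0
```

```bash
python3 st.py
```

```text
turned deg 86.1 z [ 0.594  -0.0719  0.0988] rim above shoulder 10.1 F [0.3 2.3 2.5] T [0.29 0.01 0.02] q6 -0.19 rpy [-3.141e+00  1.000e-03  1.548e+00]
```

Tracking the lead nicely. I approach the 8 mm region in small steps.

Call:
drive_tool([
  [0,0,0.019,0,0,1],
  [0,0,0.019,0,0,1],
  [0,0,0.01,0,0,0.5],
  [0,0,0.01,0,0,0.5],
])

```text
time: 12.68
tool_pos: [0.5938, -0.0721, 0.0966]
ee_rot: [-3.141, 0.001, 1.25]
wrist_force: [-1.3, 0.5, 2.9]
width: 0.0433
finger_force: 30.0
```

```bash
python3 st.py
```

```text
turned deg 103.2 z [ 0.5938 -0.0721  0.0966] rim above shoulder 7.9 F [-1.3  0.5  2.9] T [ 0.24  0.18 -0.03] q6 0.11 rpy [-3.141e+00  1.000e-03  1.250e+00]
```

Call:
drive_tool([
  [0,0,0.01,0,0,0.5],
  [0,0,0.01,0,0,0.5],
  [0,0,0.01,0,0,0.5],
  [0,0,0.01,0,0,0.5],
])

```text
time: 13.18
tool_pos: [0.5937, -0.072, 0.095]
ee_rot: [-3.141, 0.001, 1.05]
wrist_force: [-0.5, 1.2, 3.8]
width: 0.0435
finger_force: 30.0
```

```bash
python3 st.py
```

```text
turned deg 114.7 z [ 0.5937 -0.072   0.095 ] rim above shoulder 6.3 F [-0.5  1.2  3.8] T [0.34 0.25 0.03] q6 0.31 rpy [-3.141e+00  1.000e-03  1.050e+00]
```

Call:
drive_tool([
  [0,0,0.01,0,0,0.5],
  [0,0,0.01,0,0,0.5],
  [0,0,0.01,0,0,0.5],
  [0,0,0.01,0,0,0.5],
  [0,0,0.01,0,0,0.5],
  [0,0,0.01,0,0,0.5],
])

```text
time: 13.92
tool_pos: [0.5937, -0.072, 0.0928]
ee_rot: [-3.142, 0.001, 0.75]
wrist_force: [-0.9, 0.9, 3.1]
width: 0.0433
finger_force: 30.0
```

```bash
python3 st.py; python3 -c "
from h import *
s=snapshot('side'); cv2.imwrite('pics/c5.png',cv2.resize(s['image'][150:230,245:335],None,fx=6,fy=6,interpolation=2))"
```

```text
turned deg 131.9 z [ 0.5937 -0.072   0.0928] rim above shoulder 4.1 F [-0.9  0.9  3.1] T [0.37 0.26 0.06] q6 0.61 rpy [-3.142e+00  1.000e-03  7.500e-01]
```

View pics/c5.png

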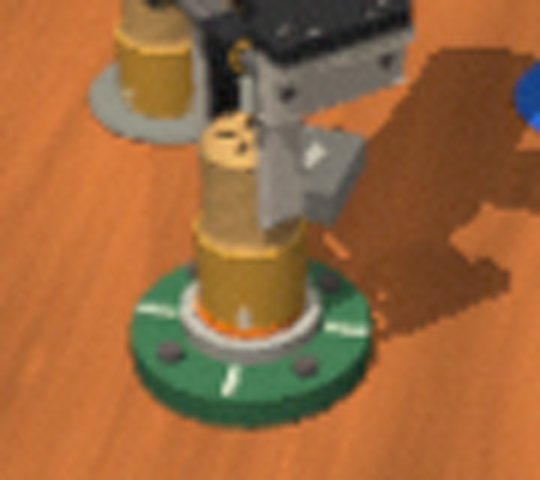

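The crop shows the rim just at the orange collar at (245,328), and the handle tick at (243,316) has followed the turn, so it isn't slipping. It is past the 8 mm stop. I continue.

Call:
drive_tool([
  [0,0,0.01,0,0,0.5],
  [0,0,0.01,0,0,0.5],
  [0,0,0.01,0,0,0.5],
  [0,0,0.01,0,0,0.5],
  [0,0,0.01,0,0,0.5],
  [0,0,0.01,0,0,0.5],
])

```text
time: 14.72
tool_pos: [0.5939, -0.0719, 0.0904]
ee_rot: [3.141, 0.001, 0.451]
wrist_force: [-1.5, 1.3, 4.3]
width: 0.0436
finger_force: 30.0
```

```bash
python3 st.py
```

```text
turned deg 149.0 z [ 0.5939 -0.0719  0.0904] rim above shoulder 1.7 F [-1.5  1.3  4.3] T [0.41 0.33 0.08] q6 0.91 rpy [3.141e+00 1.000e-03 4.510e-01]
```

Call:
drive_tool([
  [0,0,0.01,0,0,0.5],
  [0,0,0.01,0,0,0.5],
  [0,0,0.01,0,0,0.5],
])

```text
time: 15.1
tool_pos: [0.5938, -0.0717, 0.0893]
ee_rot: [3.141, 0.001, 0.301]
wrist_force: [-1.4, 2.1, 5.6]
width: 0.0434
finger_force: 30.0
```

```bash
python3 st.py
```

```text
turned deg 157.6 z [ 0.5938 -0.0717  0.0893] rim above shoulder 0.6 F [-1.4  2.1  5.6] T [0.53 0.44 0.08] q6 1.06 rpy [3.141e+00 1.000e-03 3.010e-01]
```

Call:
drive_tool([
  [0,0,0.01,0,0,0.4],
  [0,0,0.01,0,0,0.4],
  [0,0,0.01,0,0,0.4],
])

```text
time: 15.48
tool_pos: [0.5938, -0.0714, 0.0887]
ee_rot: [-3.142, 0.001, 0.182]
wrist_force: [-2.8, 2.3, 7.7]
width: 0.0439
finger_force: 30.0
```

```bash
python3 st.py
```

```text
turned deg 164.5 z [ 0.5938 -0.0714  0.0887] rim above shoulder -0.0 F [-2.8  2.3  7.7] T [0.74 0.63 0.1 ] q6 1.17 rpy [-3.142e+00  1.000e-03  1.820e-01]
```

Call:
drive_tool([
  [0,0,0.01,0,0,0.4],
  [0,0,0.01,0,0,0.4],
  [0,0,0.01,0,0,0.4],
])

```text
time: 15.85
tool_pos: [0.5943, -0.0714, 0.0886]
ee_rot: [3.141, -0.001, 0.062]
wrist_force: [-3.8, 1.3, 10.2]
width: 0.0436
finger_force: 30.0
```

```bash
python3 st.py
```

```text
turned deg 171.3 z [ 0.5943 -0.0714  0.0886] rim above shoulder -0.1 F [-3.8  1.3 10.2] T [0.75 0.66 0.2 ] q6 1.29 rpy [ 3.141e+00 -1.000e-03  6.200e-02]
```

Call:
drive_tool([
  [0,0,0,0,0,0.4],
  [0,0,0,0,0,0.4],
  [0,0,0,0,0,0],
])

```text
time: 16.23
tool_pos: [0.5945, -0.0715, 0.0887]
ee_rot: [3.141, -0.002, -0.018]
wrist_force: [-1.9, 2.1, 8.9]
width: 0.0435
finger_force: 30.0
```

```bash
python3 st.py;  python3 -c "
from h import *
s=snapshot('side'); cv2.imwrite('pics/c6.png',cv2.resize(s['image'][150:230,245:335],None,fx=6,fy=6,interpolation=2))"
```

```text
turned deg 175.9 z [ 0.5945 -0.0715  0.0887] rim above shoulder -0.0 F [-1.9  2.1  8.9] T [0.75 0.6  0.  ] q6 1.37 rpy [ 3.141e+00 -2.000e-03 -1.800e-02]
```

View pics/c6.png

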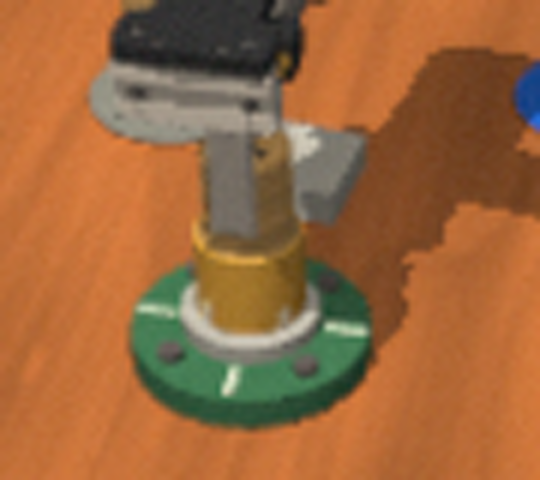

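No orange is left under the rim (crop (248,330)), z has stopped and the collar is flush. The handle is home, so it goes in the green tray. Now I relieve the push and unscrew counter-clockwise.

Call:
drive_tool([
  [0,0,-0.05,0,0,0],
  [0,0,-0.02,0,0,-0.5],
  [0,0,-0.019,0,0,-1],
  [0,0,-0.019,0,0,-1],
  [0,0,-0.019,0,0,-1],
  [0,0,-0.019,0,0,-1],
  [0,0,-0.019,0,0,-1],
])

```text
time: 17.15
tool_pos: [0.5938, -0.0716, 0.0911]
ee_rot: [-3.141, 0.002, 0.535]
wrist_force: [0.7, 2.1, -3.1]
width: 0.0436
finger_force: 30.0
```

```bash
python3 st.py
```

```text
turned deg 144.2 z [ 0.5938 -0.0716  0.0911] rim above shoulder 2.4 F [ 0.7  2.1 -3.1] T [ 0.36 -0.33 -0.03] q6 0.82 rpy [-3.141e+00  2.000e-03  5.350e-01]
```

Call:
drive_tool([
  [0,0,-0.035,0,0,-1],
  [0,0,-0.019,0,0,-1],
  [0,0,-0.019,0,0,-1],
  [0,0,-0.019,0,0,-1],
  [0,0,-0.019,0,0,-1],
  [0,0,-0.019,0,0,-1],
  [0,0,-0.019,0,0,-1],
  [0,0,-0.019,0,0,-1],
  [0,0,-0.019,0,0,-1],
  [0,0,-0.019,0,0,-1],
])

```text
time: 18.4
tool_pos: [0.5941, -0.0721, 0.0991]
ee_rot: [-3.14, 0.001, 1.535]
wrist_force: [2.2, 0.4, -2.8]
width: 0.0434
finger_force: 30.0
```

```bash
python3 st.py
```

```text
turned deg 86.9 z [ 0.5941 -0.0721  0.0991] rim above shoulder 10.4 F [ 2.2  0.4 -2.8] T [ 0.08 -0.57  0.01] q6 -0.18 rpy [-3.140e+00  1.000e-03  1.535e+00]
```

Call:
drive_tool([
  [0,0,-0.019,0,0,-1],
  [0,0,-0.019,0,0,-1],
  [0,0,-0.019,0,0,-1],
  [0,0,-0.019,0,0,-1],
  [0,0,-0.019,0,0,-1],
  [0,0,-0.019,0,0,-1],
  [0,0,-0.019,0,0,-1],
  [0,0,-0.019,0,0,-1],
  [0,0,-0.019,0,0,-1],
  [0,0,-0.019,0,0,-1],
  [0,0,-0.019,0,0,-1],
  [0,0,-0.019,0,0,-1],
  [0,0,-0.019,0,0,-1],
  [0,0,-0.019,0,0,-1],
  [0,0,-0.019,0,0,-1],
  [0,0,0,0,0,0],
])

```text
time: 20.4
tool_pos: [0.5948, -0.0715, 0.1109]
ee_rot: [3.141, 0.0, 3.031]
wrist_force: [4.7, 2.0, -5.2]
width: 0.0436
finger_force: 30.0
```

```bash
python3 st.py
```

```text
turned deg 1.2 z [ 0.5948 -0.0715  0.1109] rim above shoulder 22.2 F [ 4.7  2.  -5.2] T [ 0.44 -1.17 -0.03] q6 -1.67 rpy [3.141 0.    3.031]
```

Call:
drive_tool([
  [0,0,-0.05,0,0,0],
  [0,0,-0.05,0,0,0],
  [0,0,-0.05,0,0,0],
])

```text
time: 20.78
tool_pos: [0.594, -0.0718, 0.118]
ee_rot: [-3.141, -0.001, 3.031]
wrist_force: [3.1, 1.5, -3.6]
width: 0.0434
finger_force: 30.0
```

Free of the thread. I lift clear and check the tray and its tall neighbours.

Call:
drive_tool([
  [0,0,-0.5,0,0,0],
  [0,0,-0.8,0,0,0],
  [0,0,-0.2,0,0,0],
  [0,0,0,0,0,0],
])

```text
time: 21.28
tool_pos: [0.5939, -0.072, 0.1785]
ee_rot: [-3.141, -0.0, 3.031]
wrist_force: [0.2, 0.3, -4.3]
width: 0.0433
finger_force: 30.0
```

```bash
python3 -c "
from h import *
import pickle
T=pickle.load(open('top.pkl','rb')); W=cloud(T)[:300,:330].reshape(-1,3); d=np.hypot(W[:,0]-.631,W[:,1]-.231)
for z in(.05,.1,.15):
  m=W[:,2]>z; i=np.nanargmin(np.where(m,d,9)); print(z,d[i],W[i])
go(.631,.231,.175,3.05)
s=snapshot('top'); hsv=cv2.cvtColor(s['image'],cv2.COLOR_BGR2HSV)[195-70:195,200:270]
# collar check from above
b=s['image'][150:200,320:370]; h=cv2.cvtColor(b,cv2.COLOR_BGR2HSV)
W=cloud(T)
P=W[120:200,195:280].reshape(-1,3); q=P[(P[:,2]>.025)&(P[:,2]<.04)]; print('tray wall rect',cv2.minAreaRect(q[:,:2].astype(np.float32)))
"
```

```text
0.05 0.13090714663077266 [0.74571812 0.16794103 0.06236043]
0.1 0.16267324487667692 [0.78828908 0.27250576 0.13173069]
0.15 0.1644647676624354 [0.78959325 0.27455272 0.15959744]
pos [ 0.5939 -0.072   0.1785] rpy [-3.1406e+00 -2.0000e-04  3.0313e+00] q6 -1.675 q1 -0.215 units [-0.088  7.63   0.079] yaw -0.187 t 21.27
tray wall rect ((0.6499351859092712, 0.22021901607513428), (0.16715772449970245, 0.1575271487236023), 7.38094425201416)
```

Call:
drive_tool([
  [-0.011,0.954,0,0,0,0],
  [-0.011,0.954,0,0,0,0],
  [-0.011,0.954,0,0,0,0],
  [-0.011,0.954,0,0,0,0],
  [-0.011,0.954,0,0,0,0],
  [-0.011,0.954,0,0,0,0],
  [-0.011,0.954,0,0,0,0],
  [-0.011,0.954,0,0,0,0],
  [0,0,0,0,0,0],
  [0,0,0.5,0,0,0],
  [0,0,0.8,0,0,0],
  [0,0,0.7,0,0,0],
  [0,0,0.4,0,0,0],
  [0,0,0.15,0,0,0],
  [0,0,0,0,0,0],
])

```text
time: 23.2
tool_pos: [0.6315, 0.2312, 0.0763]
ee_rot: [-3.141, 0.0, 3.031]
wrist_force: [-0.5, -0.1, -3.2]
width: 0.0439
finger_force: 30.0
```

Call:
drive_tool([
  [0,0,0.1,0,0,0],
  [0,0,0.08,0,0,0],
  [0,0,0.04,0,0,0],
  [0,0,0.03,0,0,0],
  [0,0,0.02,0,0,0],
  [0,0,0,0,0,0],
])

```text
time: 23.95
tool_pos: [0.6313, 0.2315, 0.0657]
ee_rot: [-3.142, 0.0, 3.032]
wrist_force: [-0.8, -0.2, -0.2]
width: 0.0433
finger_force: 30.0
```

Contact: the handle rests lightly on the floor. I open the gripper, then retreat straight up.

Call:
drive_tool([
  [0,0,0.01,0,0,0],
  [0,0,0,0,0,0],
  [0,0,0,0,0,0],
  [0,0,0,0,0,0],
  [0,0,0,0,0,0],
  [0,0,0,0,0,0],
], gripper=0)

```text
time: 24.7
tool_pos: [0.6313, 0.2315, 0.0649]
ee_rot: [-3.142, 0.0, 3.032]
wrist_force: [-0.7, 0.0, -0.1]
width: 0.0935
finger_force: 0.0
```

Call:
drive_tool([
  [0,0,-0.3,0,0,0],
  [0,0,-0.8,0,0,0],
  [0,0,-1,0,0,0],
  [0,0,-1,0,0,0],
  [0,-1,0,0,0,0],
  [0,-1,0,0,0,0],
  [0,-1,0,0,0,0],
  [0,-1,0,0,0,0],
  [0,0,0,0,0,0],
  [0,0,0,0,0,0],
])

```text
time: 25.95
tool_pos: [0.614, 0.0729, 0.1897]
ee_rot: [3.141, 0.001, 3.032]
wrist_force: [0.3, 0.5, -0.5]
width: 0.0943
finger_force: 0.0
```

```bash
python3 -c "
from h import *
o=get_obs(); print(o['width'],o['wrist_force'])
s=snapshot('side'); cv2.imwrite('pics/side9.png',s['image'])"
```

```text
0.09431720083509161 [ 0.33074885  0.51852772 -0.51255275]
```

View pics/side9.png

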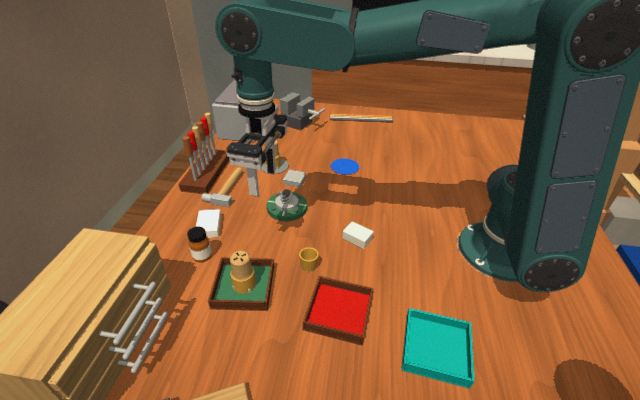

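The handle stands upright in the green tray at (242,272). The collar on the gauge at (287,203) is down, the rest of the bench is undisturbed and the arm is clear.

```bash
python3 -c "
from bench import close_job
print(close_job())"
```

```text
the job is handed in; nothing more can be done
None
```

The handle from the blue mat screwed fully home on the gauge's shoulder and pushed the collar flush; I unscrewed it, stood it upright in the green-lined tray and handed the job in at about 26 s.

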